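# Crank up the router bit

### The job

Take the loose crank out of its wooden stand, feel its square socket onto the drive spindle hidden down the round well of the router box's metal plate until it drops fully home, without forcing it, then wind it clockwise (seen from above) to the end stop so that the router bit is all the way up. Leave the crank standing in the well, let go of it, and leave the other things on the bench and the box alone.

Things in the scene. Friction and masses are not known exactly. Their poses are not given: they have to be found in the camera images.
- crank: Loose upright steel crank, 0.25 to 0.49 kg. Origin: centre of the open lower mouth of its square socket, on the turning axis; z up the axis, x along the arm. Socket: square tube 25 outside, 17.6 inside, 28 deep, sides along x and y. Above it a round shaft 18 across, then a flat dark arm 16 wide, 70 to 82 above the origin, reaching 83 along +x, with a round counterweight 46 along -x.
- hub (a point): Middle of the crank's red hub grip, on the turning axis 104 above the crank's origin: a cylinder 24 across, from 82 to 122 above the origin, rigid with the arm. It can be gripped at any yaw, to carry the crank upright and to twist it.
- knob (a point): Middle of the crank's pale wooden winding knob, 99 above the crank's origin at x = 75 on the arm: 18 across, 34 tall, rigid with the arm.
- stand: Pale wooden block 75 x 75 x 40 fixed on the bench, with a square recess 40 x 40 and 28 deep in which the crank's socket stands loosely at the start, the crank's origin 12 above the bench. Origin under the block's centre, at bench height.
- router: Router box with blue front, 280 x 280, fixed; its aluminium plate is 118 above the bench and a wooden fence stands 35 above the plate along the far edge. Origin under its centre, at bench height. The router bit (red, in a black ring) is at x = 30, y = -50 in its frame and the well at x = -70, y = 60.
- well (a point): Centre of the round well, 54 across, at the plate's top face. Down it stands the hidden drive spindle, vertical: a square of side 16 with a round tapered nose on top (16 across at its root, 6 at its tip, 8 tall), tip 28 below the plate, top of the square 36 below. Its axis is up to 4 off the well's centre along each box axis, and which way the square faces is unknown.
- spindle (a joint): Angle of the drive spindle, rad, growing clockwise seen from above: 0 to 0.3 at the start, end stop at 1.6; says nothing of which way the square faces. Lifts the bit 10 mm per rad. Stiff (0.12 N m): stays put while the socket is rubbed round on it with a light press of about 6 N. Over 50 N of contact force between crank and spindle (pressing or winding) or 30 N between crank and box is forcing.
- home (a point): Point on the well's nominal axis, 56 below the plate: the crank's origin comes about here when fully home. Resting on the corners of the square it is 20 higher. The socket drops home only when faced within about 6 degrees of the square (it repeats every quarter turn).
- blank: Bystander: small pale wooden workpiece 35 x 60 x 16 lying on the metal plate near the fence; leave alone. Origin: centre of its underside.
- mallet: Bystander: hammer with wooden handle on the bench; leave alone. Origin: centre of its underside.
- spoon: Bystander: pale carved wooden spoon, 150 long, lying on the metal plate; leave alone. Origin: centre of its underside.
- glue: Bystander: yellow bottle, 56 across, 150 tall; leave alone. Origin: centre of its underside.
- wax: Bystander: amber jar, 64 across, 60 tall; leave alone. Origin: centre of its underside.
- offcut: Bystander: dark wood block 90 x 45 x 25; leave alone. Origin: centre of its underside.
Not all that is in view belongs to the job. Leave any purple look-alike of the stand alone.

How it is judged:
By the outcome, as a careful person would: the job done as asked, in the order asked, and still so for the second after the job is handed in, with the robot touching nothing.
It also fails if it takes over 64 s, if anything falls off the work surface, if the arm or the gripper's body presses on something with over 40 N, if the wrist force passes 120 N, or if a joint passes its speed limit or range.

### The arm

A 7-joint arm with a two-finger parallel gripper is mounted at the origin on the work surface. World frame = base frame: x ahead of the robot, y to its left, z up, the work surface at z = 0. Lengths are in m, angles in rad, forces in N, time in s.
With the tool pointing down it reaches from about 0.425 to 0.825 m from the base axis. Payload 3.6 kg.
Tool frame: the origin (TCP) lies at the centre of the arm's flange, where the gripper is bolted on; the fingertips stand 186 mm ahead of it and the grasp point (between the pads) lies 167 mm ahead of it; z points along the fingers, y is the line along which they close (so a half turn about z gives the same grasp; the last joint's range is limited). The gripper opens to 93 mm and grips with 3 to 60 N. Pads are 15 mm wide; open, the fingers measure 128 mm over their backs; the gripper's body (75 mm by 188 mm) begins 65 mm behind the grasp point.
Start: joints at [1.323, 0.615, -0.013, 1.423, 0.008, 1.103, -0.04], TCP at [0.143, -0.634, 0.405] pointing down, gripper open.
Joint ranges: [-3.12, 3.12], [-0.3, 2.06], [-1.34, 1.32], [0.26, 2.42], [-1.36, 4.5], [0.01, 1.98], [-2.84, 2.84]. Speed limits (rad/s): [2.79, 2.79, 3.14, 3.14, 3.14, 3.14, 3.14].

### API

Orientations are given as a unit quaternion [x, y, z, w].
In Python, from plant import env gives the robot as it stands. The module is installed in compiled form; this text tells all that it offers.
- The arm moves only by the shell command python3 -m handwheel 'ROWS' [FORCE]. ROWS is a JSON object of lists of equal length, an entry for each row: "xyz": the shift along the tool's x, y, z in m, a list of three; "delta_rot": the turn, a rotation vector about the tool's x, y, z in degrees, a list of three; "jaw": the opening in per cent of the stroke, from 0 (shut) to 100 (fully open). A call has 1 to 8 rows; each row shifts and turns the commanded pose from where the row before left it, along the tool's axes as they then stand; what a row does not reach is not made up. A row lasts 1/12 s, in which the tool goes at most 41.7 mm and 7.16 degrees, less where a joint would pass 70% of its speed; a pose out of reach is approached as far as the arm can. A call with a gripper value outside its range is refused whole. The fingers move at their own pace and stop on an object; FORCE is the grip in N (left out, the last holds). Time passes only in rows, so rows that do not move let the fingers close. It gives the time, the measured TCP pose, the force, the opening and the grip force at its end, in the units of the state.
- env.state(): the state, without advancing time (a new reading comes with each control period).
- env.read_camera(name): name is "scene" or "top" or "wrist"; returns the picture (480x640x3 uint8, red, green, blue); there is no depth.
- env.camera_params(name): a dict with "fx", "fy", "cx", "cy" (pixels), "pose" (4x4, takes a point from camera to world coordinates); the wrist camera has in their place "T_tool_cam" (4x4, takes a point from camera to tool coordinates, whose origin is the TCP and whose axes are the flange's). Camera axes: x right, y down, z forward; pixel columns grow to the right and rows downward; lengths in m; the calibration is good to about 2 mm. The wrist camera is an equidistant fisheye: a pixel r from the principal point sees the ray r / f radians off the axis. A picture is of the moment at which its call begins: read the wrist's pose just before it. camera_params takes no time and is no camera call.
- env.sign_off(): hands the job in; it is judged then, once.
Trained networks look in the newest picture that a camera, given by its name, has taken for a name from the list of things; names that differ only in an ending like _2 or _b are one class to them, and where a whole thing is asked for, a point or a joint stands for the part that bears it (a point fixed in the world has none). Each returns a list of dicts, best first, with "score" (0 to 1); they miss things now and then, are a little off and sometimes report something else, mostly with a low value. They report only what shows in the picture. A call takes as long as a camera call. They do not tell look-alikes from the thing itself.
- env.regions_of(camera, label): "region" (480x640 bool, what is visible of it) and "bbox" ([left, top, right, bottom] in pixels, round what is visible of it).
The state is a dict: "time": time; "qpos": joint angles; "qd": joint speeds; "tau": joint torques, N m; "eef_pos": TCP position; "tcp_rot": TCP orientation; "ft_force": force on the tool from outside, world axes, zero at the start; "moment": the same for the moment, N m; "opening": opening from 0.0 (shut) to 1.0 (fully open); "gripper_force": force on a finger pad.
Only numpy, scipy, OpenCV 4.12 (cv2) and the standard library are available. Lean on these libraries where they do the work, as an engineer would, in place of code of your own. Each camera call takes 0.05 s, during which the arm holds its last target. There are 200 camera calls.

## Working session

There is one attempt and no reset: what is moved stays moved. The work goes in short steps, Python scripts to look and compute and a shell command to move; the robot and the scene stay as the last step left them, time stands still between calls to the robot, and variables do not carry over. Pictures are saved under pics/ and viewed, at most 10 in all, crops included, and the job is handed in when it is done.

```bash
mkdir -p pics; python3 - <<'E'
from plant import env
import cv2,numpy as np
np.set_printoptions(precision=4,suppress=True)
s=env.state();print(s)
for c in ("scene","top"):
    im=env.read_camera(c);cv2.imwrite(f"pics/{c}0.png",im[:,:,::-1]);p=env.camera_params(c);print(c,p)
    for l in("crank","stand","router","hub","knob","well"):
        try:
            for r in env.regions_of(c,l)[:3]:
                m=r["region"];ys,xs=np.nonzero(m);print(c,l,round(r["score"],2),r["bbox"],xs.mean().round(1),ys.mean().round(1))
        except Exception as e:print(l,e)
print(env.camera_params("wrist"))
E
```

```text
{'time': 0.0, 'qpos': array([ 1.3225,  0.6159, -0.0126,  1.4249,  0.0081,  1.1034, -0.0404]), 'qd': array([-0.0004,  0.0002, -0.0006, -0.0011,  0.0003,  0.0009,  0.0001]), 'tau': array([  0.0006, -45.8942,   0.209 , -16.5745,  -0.0611,   0.0206,
         0.0002]), 'eef_pos': array([ 0.1429, -0.6338,  0.4036]), 'tcp_rot': array([ 0.9939,  0.1107, -0.0002, -0.0013]), 'ft_force': array([-0.0859, -0.3066, -0.0653]), 'moment': array([-0.0133, -0.0059, -0.0297]), 'gripper_force': 0.0, 'opening': 0.9993372768202334}
scene {'fx': 595.4023468874137, 'fy': 595.4023468874137, 'cx': 322.01134888346974, 'cy': 244.12305032866757, 'pose': array([[-0.4404,  0.7225, -0.533 ,  1.2569],
       [ 0.8976,  0.3421, -0.2779,  0.3516],
       [-0.0185, -0.6009, -0.7991,  1.1444],
       [ 0.    ,  0.    ,  0.    ,  1.    ]])}
scene crank 0.7 [442.7, 219.9, 488.0, 274.6] 463.0 248.4
scene stand 0.95 [397.5, 285.9, 436.8, 329.9] 417.7 307.4
scene stand 0.57 [489.0, 265.4, 537.7, 311.4] 513.6 288.2
scene stand 0.57 [400.0, 209.6, 433.6, 244.4] 414.3 225.9
scene router 0.59 [185.6, 184.2, 357.8, 345.0] 273.6 26
[... 512 characters left out ...]
] 196.2 284.8
top stand 0.87 [237.2, 297.3, 279.0, 339.0] 258.3 315.0
top stand 0.69 [212.0, 201.4, 246.4, 242.6] 225.0 224.4
top stand 0.63 [127.5, 262.0, 169.5, 299.2] 148.0 281.4
top router 0.9 [297.2, 134.6, 436.3, 275.7] 365.6 204.3
top hub 0.74 [173.0, 259.0, 212.9, 316.5] 196.4 284.6
top knob 0.92 [174.8, 261.3, 211.4, 314.5] 196.1 284.8
top well 0.68 [296.9, 135.9, 436.5, 274.6] 365.3 204.0
{'fx': 371.64829954431775, 'fy': 371.64829954431775, 'cx': 319.7757896109221, 'cy': 236.0801651207891, 'T_tool_cam': array([[-0.001 , -0.9645, -0.2642,  0.0731],
       [ 1.    , -0.0009, -0.0003,  0.0007],
       [-0.    , -0.2642,  0.9645,  0.0194],
       [ 0.    ,  0.    ,  0.    ,  1.    ]])}
```

View pics/scene0.png

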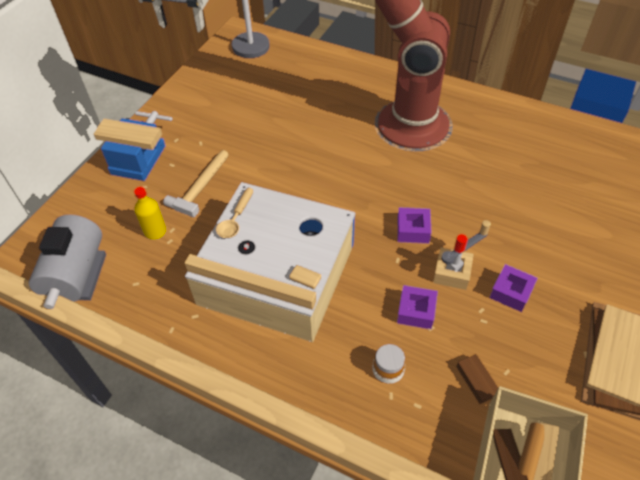

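View pics/top0.png

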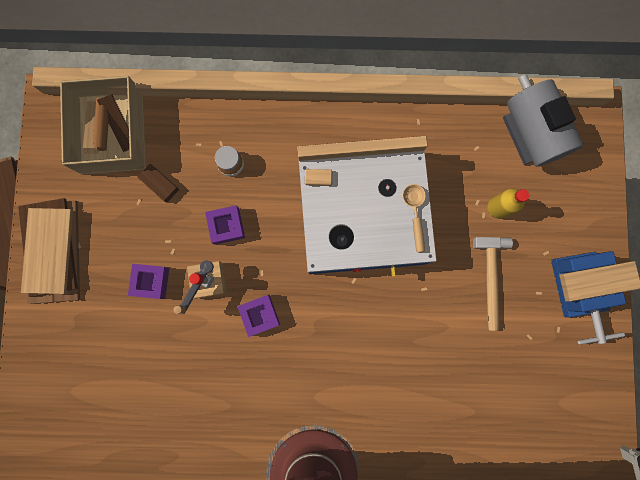

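The stand on the job is the pale block with the crank: top (205,280), scene (454,268). The purple blocks at top (225,224), (148,281) and (258,315) are look-alikes, because the stand is described as pale wood. The hub is at top (195,279), the knob at (179,310), the counterweight at (206,267), and the well at (341,237) in top and (311,227) in scene.

```bash
cat > h.py <<'E'
from plant import env
import cv2,numpy as np
from scipy.spatial.transform import Rotation as R
np.set_printoptions(precision=4,suppress=True)
def ray(c,uv):
    p=env.camera_params(c);T=p["pose"];d=T[:3,:3]@np.array([(uv[0]-p["cx"])/p["fx"],(uv[1]-p["cy"])/p["fy"],1]);return T[:3,3],d/np.linalg.norm(d)
def tri(a,b):
    A=np.zeros((3,3));y=np.zeros(3)
    for o,d in(a,b):
        P=np.eye(3)-np.outer(d,d);A+=P;y+=P@o
    x=np.linalg.solve(A,y);return x,[np.linalg.norm((np.eye(3)-np.outer(d,d))@(x-o)) for o,d in(a,b)]
def atz(c,uv,z):
    o,d=ray(c,uv);return o+d*(z-o[2])/d[2]
def blob(m,near):
    n,l,s,c=cv2.connectedComponentsWithStats(m.astype(np.uint8));i=[k for k in range(1,n) if s[k,4]>15]
    k=min(i,key=lambda k:np.hypot(*(c[k]-near)));return c[k],s[k],l==k
E
python3 - <<'E'
from h import *
S=cv2.imread("pics/scene0.png").astype(int);T=cv2.imread("pics/top0.png").astype(int)
red=lambda I:(I[...,2]>130)&(I[...,1]<60)&(I[...,0]<70)
a=blob(red(S),(461,243));b=blob(red(T),(195,279));print(a[:2],b[:2])
print("hub",tri(ray("scene",a[0]),ray("top",b[0])))
dk=lambda I:(I.max(2)<120)
a=blob(dk(S),(311,227));b=blob(dk(T),(341,237));print(a[:2],b[:2])
w=[]
for r in(a,b):
    c,_=cv2.findContours(r[2].astype(np.uint8),0,2)[:2];e=cv2.fitEllipse(cv2.convexHull(max(c,key=len)));print(e);w.append(e[0])
print("well",tri(ray("scene",w[0]),ray("top",w[1])),atz("scene",w[0],.118),atz("top",w[1],.118))
for n,uv in dict(nl=(313,266),nr=(431,257),fl=(306,168),fr=(419.5,157.5)).items():print(n,atz("top",uv,.118))
cv2.imwrite("pics/crop.png",np.hstack([cv2.resize(S[205:305,400:500].astype(np.uint8),(400,400),interpolation=2),cv2.resize(T[240:340,150:250].astype(np.uint8),(400,400),interpolation=2)]))
E
```

```text
(array([461.2105, 242.6391]), array([457, 235,  10,  18, 133], dtype=int32)) (array([194.0595, 278.2143]), array([189, 273,  11,  11,  84], dtype=int32))
hub (array([0.4404, 0.265 , 0.119 ]), [np.float64(0.0017387024104377471), np.float64(0.0017387024104377788)])
(array([310.7525, 227.0407]), array([300, 219,  22,  17, 295], dtype=int32)) (array([340.9049, 236.5547]), array([329, 224,  25,  25, 494], dtype=int32))
((310.8555603027344, 227.07179260253906), (16.272457122802734, 22.61811065673828), 79.60765075683594)
((340.9075622558594, 236.5658721923828), (24.617786407470703, 25.1474666595459), 132.7887725830078)
well (array([ 0.5378, -0.0494,  0.1143]), [np.float64(0.0004799181175494485), np.float64(0.00047991811754934083)]) [ 0.5406 -0.0484  0.118 ] [ 0.5371 -0.0488  0.118 ]
nl [0.4717 0.0106 0.118 ]
nr [ 0.4966 -0.245   0.118 ]
fl [0.6884 0.031  0.118 ]
fr [ 0.7175 -0.2201  0.118 ]
```

View pics/crop.png

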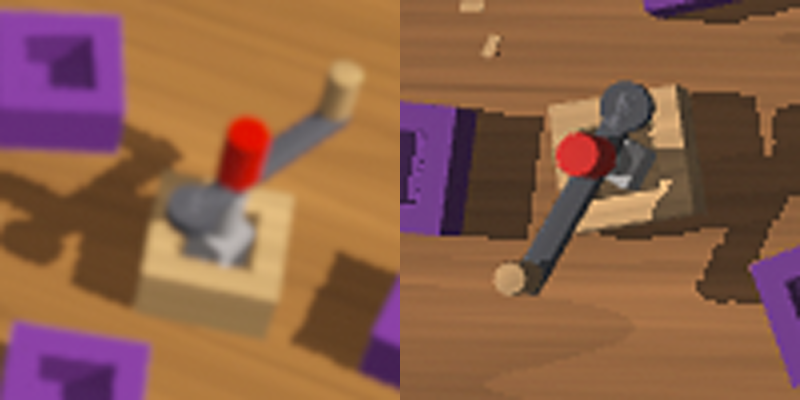

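The crop confirms it: the crank (red hub, dark arm, pale knob) stands in the pale stand, and the three purple blocks are decoys. On the way there I'll stop over the well and look for the spindle with the wrist camera.

```bash
r='[0.0245,-0.0269,0.0035]'; python3 -m handwheel '{"xyz":[[0.0245,-0.0269,0.0035],[0.0245,-0.0269,0.0035],[0.0245,-0.0269,0.0035],[0.0245,-0.0269,0.0035],[0.0245,-0.0269,0.0035],[0.0245,-0.0269,0.0035],[0.0245,-0.0269,0.0035],[0.0245,-0.0269,0.0035]],"delta_rot":[[0,0,0],[0,0,0],[0,0,0],[0,0,0],[0,0,0],[0,0,0],[0,0,0],[0,0,0]],"jaw":[100,100,100,100,100,100,100,100]}' 20
python3 -m handwheel '{"xyz":[[0.0245,-0.0269,0.0035],[0.0245,-0.0269,0.0035],[0.0245,-0.0269,0.0035],[0.0245,-0.0269,0.0035],[0.0245,-0.0269,0.0035],[0.0245,-0.0269,0.0035],[0.0245,-0.0269,0.0035],[0.0245,-0.0269,0.0035]],"delta_rot":[[0,0,0],[0,0,0],[0,0,0],[0,0,0],[0,0,0],[0,0,0],[0,0,0],[0,0,0]],"jaw":[100,100,100,100,100,100,100,100]}'
python3 -m handwheel '{"xyz":[[0.0245,-0.0269,0.0035],[0.0245,-0.0269,0.0035],[0,0,0],[0,0,0]],"delta_rot":[[0,0,0],[0,0,0],[0,0,0],[0,0,0]],"jaw":[100,100,100,100]}'
python3 - <<'E'
from h import *
s=env.state();im=env.read_camera("wrist");print(s["time"],s["eef_pos"],s["tcp_rot"],s["qpos"])
cv2.imwrite("pics/w0.png",im[:,:,::-1])
K=env.camera_params("wrist");M=np.eye(4);M[:3,:3]=R.from_quat(s["tcp_rot"]).as_matrix();M[:3,3]=s["eef_pos"];C=M@K["T_tool_cam"]
def proj(P):
    p=C[:3,:3].T@(np.array(P)-C[:3,3]);th=np.arctan2(np.hypot(p[0],p[1]),p[2]);f=np.arctan2(p[1],p[0]);return np.array([K["cx"]+K["fx"]*th*np.cos(f),K["cy"]+K["fy"]*th*np.sin(f)])
u=proj([.5375,-.049,.118]);v=proj([.5375,-.049,.09]);print(u,v)
x,y=u.astype(int);c=im[y-80:y+80,x-80:x+80,::-1].astype(float);a=cv2.resize(c.astype(np.uint8),(400,400),interpolation=2)
b=cv2.resize(np.clip(c*4,0,255).astype(np.uint8),(400,400),interpolation=2)
cv2.imwrite("pics/w0c.png",np.hstack([a,b]))
E
```

```text
time: 1.37
eef_pos: [0.2874, -0.3794, 0.377]
tcp_rot: [0.994, 0.111, 0.0, 0.0]
ft_force: [0.4, 1.1, 0.3]
opening: 0.999
gripper_force: 0.0
time: 2.03
eef_pos: [0.4314, -0.1264, 0.349]
tcp_rot: [0.994, 0.111, 0.001, 0.0]
ft_force: [-0.1, -1.4, 0.1]
opening: 1.0
gripper_force: 0.0
time: 2.37
eef_pos: [0.4676, -0.0623, 0.3417]
tcp_rot: [0.994, 0.114, 0.0, -0.0]
ft_force: [-0.7, -0.4, -0.6]
opening: 0.996
gripper_force: 0.0
2.3667 [ 0.4676 -0.0623  0.3417] [ 0.9935  0.1136  0.0004 -0.0004] [ 0.1565  0.4294 -0.0976  2.0007  0.0607  0.7137 -1.3214]
[323.9237 140.7084] [323.4562 140.2628]
```

View pics/w0c.png

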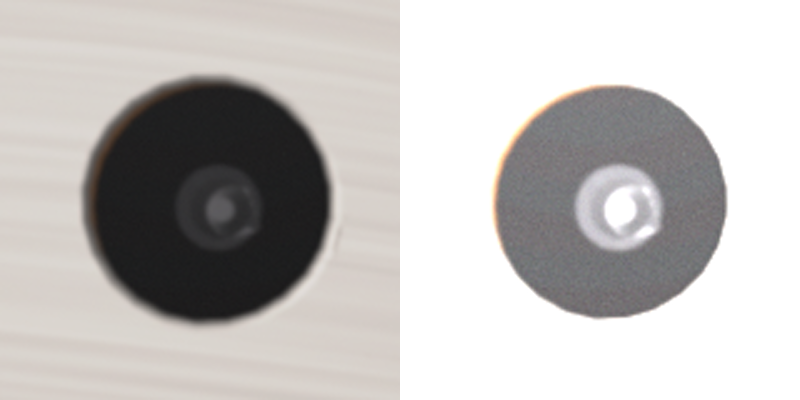

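The wrist crop shows the well rim centred at about (210,199) and the spindle's round nose at about (218,208) in crop pixels. The corners of the square don't show. Next I'll work out the positions.

```bash
cat >> h.py <<'E'
def wcam(s):
    K=env.camera_params("wrist");M=np.eye(4);M[:3,:3]=R.from_quat(s["tcp_rot"]).as_matrix();M[:3,3]=s["eef_pos"];return K,M@K["T_tool_cam"]
def wz(s,uv,z):
    K,C=wcam(s);d=np.array(uv)-[K["cx"],K["cy"]];r=np.hypot(*d);th=r/K["fx"];v=C[:3,:3]@np.r_[d/r*np.sin(th),np.cos(th)];return C[:3,3]+v*(z-C[2,3])/v[2]
def psi(s):
    x=R.from_quat(s["tcp_rot"]).as_matrix()[:,0];return np.degrees(np.arctan2(x[1],x[0]))
def go(s,dst,dz=0):
    d=R.from_quat(s["tcp_rot"]).as_matrix().T@(np.array(dst)-s["eef_pos"]);return d
E
python3 - <<'E'
from h import *
s=env.state();g=cv2.imread("pics/w0.png").max(2).astype(float)
x0,y0=323-80,140-80;c=g[y0:y0+160,x0:x0+160]
def ell(m,near):
    b=blob(m,near);k=max(cv2.findContours(b[2].astype(np.uint8),0,1)[0],key=len);return cv2.fitEllipse(cv2.convexHull(k))
e=ell(c<120,(82,78));f=cv2.fitEllipse(cv2.convexHull(max(cv2.findContours(((c>38)&(np.hypot(*(np.mgrid[0:160,0:160]-np.array([83,87])[:,None,None]))<25)).astype(np.uint8),0,1)[0],key=len)))
t=ell((c>60)&(c<140)&(np.hypot(*(np.mgrid[0:160,0:160]-np.array([84,88])[:,None,None]))<9),(88,84))
print(e,f,t)
o=np.array([x0,y0])
print("well",wz(s,e[0]+o,.118),"nose root",wz(s,f[0]+o,.082),"tip",wz(s,t[0]+o,.09))
hub=atz("top",(194.3,278.4),.131);kn=atz("top",(177,309.5),.128);print("hub",hub,"knob",kn,np.degrees(np.arctan2(*(kn-hub)[1::-1])),np.linalg.norm(kn-hub))
k,_=tri(ray("scene",(486.5,223)),ray("top",(177,309.5)));print("knobtri",k,_)
print(psi(s))
cv2.imwrite("pics/w1c.png",cv2.resize(np.clip((c[50:120,50:120]-20)*5,0,255).astype(np.uint8),(560,560),interpolation=2))
E
```

```text
((82.50135803222656, 79.9079818725586), (97.32579040527344, 98.23392486572266), 75.72982788085938) ((87.08513641357422, 82.66461944580078), (34.54640579223633, 35.42399597167969), 110.49726104736328) ((87.6871337890625, 82.6194076538086), (11.597028732299805, 15.454676628112793), 16.312707901000977)
well [ 0.5372 -0.0522  0.118 ] nose root [ 0.5359 -0.0561  0.082 ] tip [ 0.5361 -0.0562  0.09  ]
hub [0.439 0.263 0.131] knob [0.3724 0.2973 0.128 ] 152.74181000018675 0.07500328310581979
knobtri [0.3725 0.2972 0.1269] [np.float64(0.0004028460576164129), np.float64(0.0004028460576163701)]
12.809672973104592
```

View pics/w1c.png

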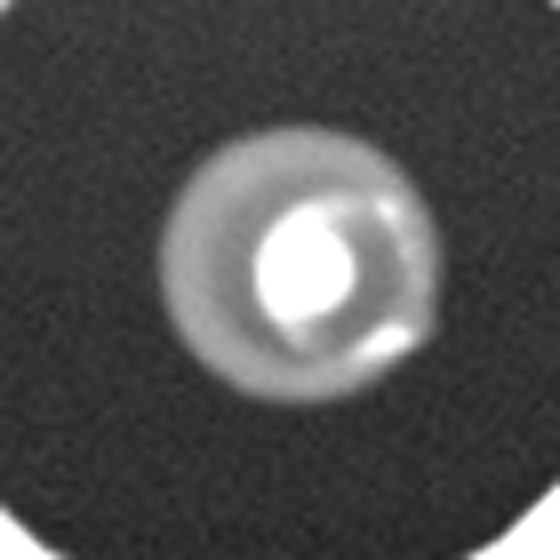

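```bash
python3 -m handwheel '{"xyz":[[0,0,-0.005],[0,0,-0.005],[0,0,-0.005],[0,0,-0.005],[0,0,-0.005],[0,0,-0.005],[0,0,0],[0,0,0]],"delta_rot":[[0,0,-7],[0,0,-7],[0,0,-7],[0,0,-7],[0,0,-7],[0,0,-7],[0,0,-7],[0,0,-7]],"jaw":[100,100,100,100,100,100,100,100]}' >/dev/null
python3 -m handwheel '{"xyz":[[0,0,0],[0,0,0],[0,0,0],[0,0,0],[0,0,0],[0,0,0],[0,0,0],[0,0,0]],"delta_rot":[[0,0,-7],[0,0,-7],[0,0,-7],[0,0,-7],[0,0,-7],[0,0,-7],[0,0,-7],[0,0,-7]],"jaw":[100,100,100,100,100,100,100,100]}' >/dev/null
python3 -m handwheel '{"xyz":[[0,0,0],[0,0,0],[0,0,0],[0,0,0],[0,0,0]],"delta_rot":[[0,0,-7],[0,0,-7],[0,0,-7],[0,0,-7],[0,0,0]],"jaw":[100,100,100,100,100]}' >/dev/null
python3 - <<'E'
from h import *
s=env.state();print(s["time"],s["eef_pos"],s["qpos"],psi(s));print(go(s,[.60,-.083,.372]),R.from_quat(s["tcp_rot"]).as_matrix())
E
```

```text
4.1667 [ 0.466  -0.0671  0.3715] [ 0.636   0.4797 -0.7761  1.9522  0.4331  0.8831  0.7259] 152.584582034978
[-0.1263  0.0476 -0.0006] [[-0.8877  0.4604 -0.0011]
 [ 0.4604  0.8877 -0.0012]
 [ 0.0005 -0.0015 -1.    ]]
```

```bash
python3 -m handwheel '{"xyz":[[-0.0316,0.012,0],[-0.0316,0.012,0],[-0.0316,0.012,0],[-0.0316,0.012,0],[0,0,0],[0,0,0]],"delta_rot":[[0,0,0],[0,0,0],[0,0,0],[0,0,0],[0,0,0],[0,0,0]],"jaw":[100,100,100,100,100,100]}'
cat >> h.py <<'E'
def wellfit(im,s):
    K,C=wcam(s);p=C[:3,:3].T@(np.array([.5365,-.0505,.118])-C[:3,3]);q=p[:2]/np.hypot(*p[:2])*np.arctan2(np.hypot(*p[:2]),p[2])*K["fx"]+[K["cx"],K["cy"]]
    o=np.round(q).astype(int)-80;c=im[o[1]:o[1]+160,o[0]:o[0]+160].max(2).astype(float)
    b=blob(c<120,(80,80))
    E=lambda m:cv2.fitEllipse(cv2.convexHull(max(cv2.findContours(m.astype(np.uint8),0,1)[0],key=len)))
    e=E(b[2]);yy,xx=np.mgrid[0:160,0:160];d=np.hypot(xx-e[0][0],yy-e[0][1])<e[1][0]*.36
    n=E((c>38)&d);print(e,n);print("well",wz(s,e[0]+o,.118),"nose root",wz(s,n[0]+o,.082));return c
E
python3 - <<'E'
from h import *
s=env.state();im=env.read_camera("wrist");print(s["qpos"],psi(s),s["eef_pos"])
cv2.imwrite("pics/w2.png",im[:,:,::-1]);c=wellfit(im,s)
cv2.imwrite("pics/w2c.png",cv2.resize(np.clip((c[40:120,40:120]-20)*4,0,255).astype(np.uint8),(560,560),interpolation=2))
E
```

```text
time: 4.67
eef_pos: [0.6014, -0.0815, 0.3709]
tcp_rot: [0.239, 0.971, -0.0, -0.001]
ft_force: [0.4, -0.7, 0.1]
opening: 1.002
gripper_force: 0.0
[ 0.515   0.6724 -0.7178  1.5853  0.4857  1.0707  0.7564] 152.39908225985334 [ 0.6014 -0.0815  0.3709]
((82.44308471679688, 81.4870376586914), (86.08616638183594, 86.8943099975586), 93.45745849609375) ((76.85993957519531, 82.18379974365234), (29.999191284179688, 30.53895378112793), 88.20591735839844)
well [ 0.5379 -0.0493  0.118 ] nose root [ 0.5366 -0.0533  0.082 ]
```

View pics/w2c.png

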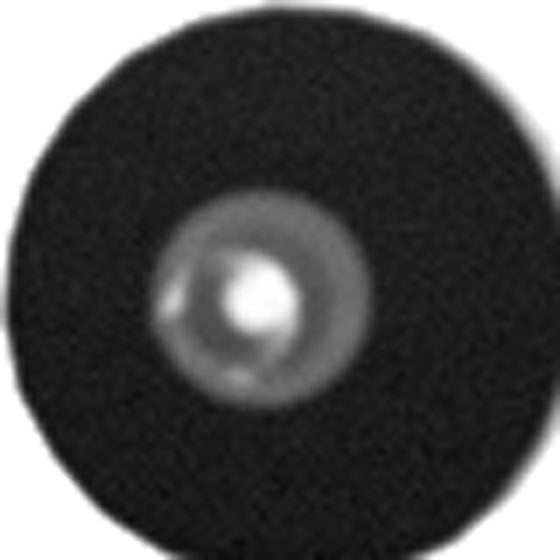

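```bash
python3 -m handwheel '{"xyz":[[0.0304,0.023,0],[0.0304,0.023,0],[0.0304,0.023,0],[0.0304,0.023,0],[0.0304,0.023,0],[0.0304,0.023,0],[0.0304,0.023,0],[0.0304,0.023,0]],"delta_rot":[[0,0,0],[0,0,0],[0,0,0],[0,0,0],[0,0,0],[0,0,0],[0,0,0],[0,0,0]],"jaw":[100,100,100,100,100,100,100,100]}'>/dev/null
python3 -m handwheel '{"xyz":[[0.0304,0.023,0],[0.0304,0.023,0],[0,0,0],[0,0,0],[0,0,0]],"delta_rot":[[0,0,0],[0,0,0],[0,0,0],[0,0,0],[0,0,0]],"jaw":[100,100,100,100,100]}'
python3 - <<'E'
from h import *
s=env.state();im=env.read_camera("wrist");print(s["qpos"],psi(s),s["eef_pos"])
cv2.imwrite("pics/w3.png",im[:,:,::-1])
I=im[:,:,::-1].astype(int);K,C=wcam(s)
p=C[:3,:3].T@(np.array([.439,.263,.134])-C[:3,3]);q=p[:2]/np.hypot(*p[:2])*np.arctan2(np.hypot(*p[:2]),p[2])*K["fx"]+[K["cx"],K["cy"]]
m=(I[...,2]>120)&(I[...,1]<70)&(I[...,0]<80);b=blob(m,q);print(q,b[:2]);print(wz(s,b[0],.13))
print("go",go(s,[.439,.263,.283]))
E
```

```text
time: 5.8
eef_pos: [0.4358, 0.2624, 0.3719]
tcp_rot: [0.237, 0.972, -0.001, 0.0]
ft_force: [0.9, -1.3, 0.7]
opening: 1.003
gripper_force: 0.0
[-0.0932  0.5276 -0.738   1.8558  0.4394  0.9288  0.0591] 152.634004258818 [0.4358 0.2624 0.3719]
[324.8027 259.5886] (array([324.2258, 274.871 ]), array([318, 273,  12,   4,  31], dtype=int32))
[0.4493 0.2573 0.13  ]
go [-0.0024  0.0022  0.0889]
```

View pics/w3.png

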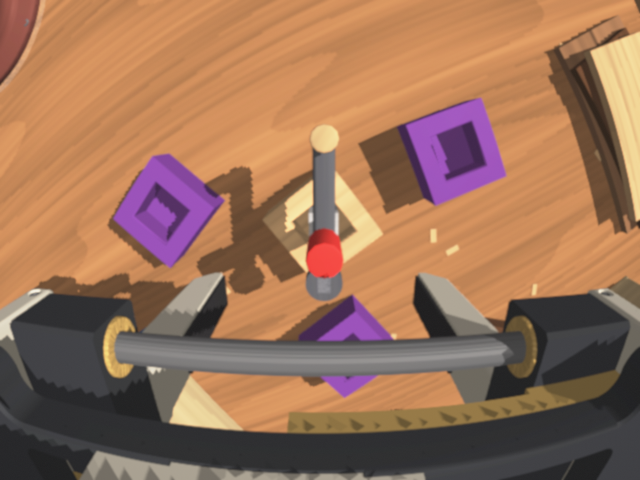

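The view shows the crank centred between the open fingers, with the hub top at (324,256), the knob at (324,138) and the arm along the tool's x axis. I'll descend and grip.

```bash
python3 -m handwheel '{"xyz":[[-0.001,0.002,0.0145],[0,0,0.0145],[0,0,0.0145],[0,0,0.0145],[0,0,0.0145],[0,0,0.0145],[0,0,0],[0,0,0]],"delta_rot":[[0,0,0],[0,0,0],[0,0,0],[0,0,0],[0,0,0],[0,0,0],[0,0,0],[0,0,0]],"jaw":[100,100,100,100,100,100,100,100]}'
python3 -m handwheel '{"xyz":[[0,0,0],[0,0,0],[0,0,0],[0,0,0],[0,0,0],[0,0,0],[0,0,0],[0,0,0]],"delta_rot":[[0,0,0],[0,0,0],[0,0,0],[0,0,0],[0,0,0],[0,0,0],[0,0,0],[0,0,0]],"jaw":[0,0,0,0,0,0,0,0]}' 30
python3 -m handwheel '{"xyz":[[0,0,0],[0,0,0],[0,0,0],[0,0,0]],"delta_rot":[[0,0,0],[0,0,0],[0,0,0],[0,0,0]],"jaw":[0,0,0,0]}' 30
python3 -c "from h import *;s=env.state();print(s['qpos'],psi(s),s['eef_pos'],s['moment'])"
```

```text
time: 6.52
eef_pos: [0.4388, 0.2633, 0.2843]
tcp_rot: [0.238, 0.971, -0.001, -0.0]
ft_force: [0.3, -0.2, 0.4]
opening: 1.003
gripper_force: 0.0
time: 7.18
eef_pos: [0.4381, 0.2652, 0.2848]
tcp_rot: [0.236, 0.972, 0.0, 0.0]
ft_force: [-0.3, -0.4, -0.5]
opening: 0.479
gripper_force: 0.0
time: 7.52
eef_pos: [0.438, 0.2651, 0.2847]
tcp_rot: [0.236, 0.972, -0.0, -0.0]
ft_force: [0.5, 0.3, 0.2]
opening: 0.256
gripper_force: 30.0
[-0.167   0.6453 -0.6445  1.9418  0.5646  0.7414 -0.0503] 152.71143133531518 [0.438  0.2651 0.2847] [-0.0059 -0.1704 -0.0083]
```

```bash
python3 -m handwheel '{"xyz":[[0,0,-0.02],[0,0,-0.03],[0,0,-0.03],[0,0,-0.03],[0,0,-0.03],[0,0,0],[0,0,0]],"delta_rot":[[0,0,0],[0,0,0],[0,0,0],[0,0,0],[0,0,0],[0,0,0],[0,0,0]],"jaw":[0,0,0,0,0,0,0]}' 30
python3 -m handwheel '{"xyz":[[-0.0234,-0.0239,0],[-0.0234,-0.0239,0],[-0.0234,-0.0239,0],[-0.0234,-0.0239,0],[-0.0234,-0.0239,0],[-0.0234,-0.0239,0],[-0.0234,-0.0239,0],[-0.0234,-0.0239,0]],"delta_rot":[[0,0,0],[0,0,0],[0,0,0],[0,0,0],[0,0,0],[0,0,0],[0,0,0],[0,0,0]],"jaw":[0,0,0,0,0,0,0,0]}'
python3 -m handwheel '{"xyz":[[-0.0234,-0.0239,0],[-0.0234,-0.0239,0],[0,0,0],[0,0,0],[0,0,0]],"delta_rot":[[0,0,0],[0,0,0],[0,0,0],[0,0,0],[0,0,0]],"jaw":[0,0,0,0,0]}'
python3 - <<'E'
from h import *
s=env.state();im=env.read_camera("wrist");print(s['qpos'],psi(s),s['eef_pos'],s['moment'],R.from_quat(s["tcp_rot"]).as_matrix()[:,2],s['ft_force']);print(go(s,[.5363,-.0547,.41]))
cv2.imwrite("pics/w4.png",im[:,:,::-1])
t=env.read_camera("top");c=env.read_camera("scene");cv2.imwrite("pics/t4.png",t[:,:,::-1]);cv2.imwrite("pics/s4.png",c[:,:,::-1])
E
```

```text
time: 8.1
eef_pos: [0.4379, 0.2651, 0.4254]
tcp_rot: [0.236, 0.972, 0.001, 0.001]
ft_force: [-0.2, -0.3, -3.3]
opening: 0.256
gripper_force: 30.0
time: 8.77
eef_pos: [0.5163, 0.0071, 0.4221]
tcp_rot: [0.236, 0.972, -0.001, -0.003]
ft_force: [0.1, -0.1, -3.0]
opening: 0.25
gripper_force: 30.0
time: 9.18
eef_pos: [0.5358, -0.0543, 0.4227]
tcp_rot: [0.236, 0.972, 0.0, -0.002]
ft_force: [0.6, 0.7, -2.7]
opening: 0.252
gripper_force: 30.0
[ 0.5513  0.5162 -0.7585  1.706   0.3921  1.0828  0.7639] 152.73305451906606 [ 0.5358 -0.0543  0.4227] [ 0.1102 -0.1025  0.0089] [-0.0045  0.0015 -1.    ] [ 0.5961  0.6769 -2.6564]
[-0.0007 -0.0001  0.0127]
```

View pics/w4.png

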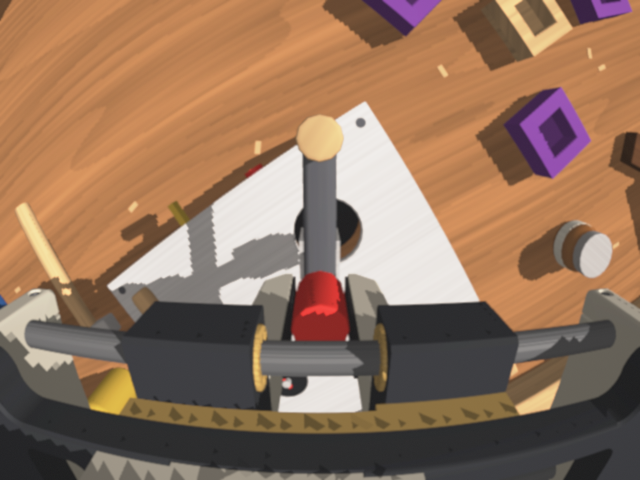

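```bash
python3 - <<'E'
from h import *
K=env.camera_params("wrist");T=np.linalg.inv(K["T_tool_cam"])
def pj(P):
    p=(T@np.r_[P,1])[:3];r=np.hypot(p[0],p[1]);return p[:2]/r*np.arctan2(r,p[2])*K["fx"]+[K["cx"],K["cy"]]
for d in(-.004,-.002,0,.002,.004):print(d,"knob top c",pj([d+.075,0,.1567]),"hub far edge",pj([d+.012,0,.1507]),"edges",pj([d+.066,0,.1567]),pj([d+.084,0,.1567]))
I=cv2.imread("pics/w4.png").astype(int);m=(I[...,2]>120)&(I[...,1]<70)&(I[...,0]<80);print(blob(m,(320,300))[:2])
k=(I[...,2]>200)&(I[...,1]>150)&(I[...,0]<170)&(I[...,0]>80);print(blob(k,(320,138))[:2])
for y in range(105,165,4):print(y,I[y,320])
E
```

```text
-0.004 knob top c [321.2559 141.2862] hub far edge [321.3105 306.9392] edges [321.2683 165.5994] [321.2392 116.9362]
-0.002 knob top c [321.2526 135.8709] hub far edge [321.3136 302.3527] edges [321.2659 160.2103] [321.2349 111.541 ]
0 knob top c [321.2491 130.4561] hub far edge [321.3165 297.7115] edges [321.2633 154.8114] [321.2304 106.1566]
0.002 knob top c [321.2453 125.044 ] hub far edge [321.3193 293.0163] edges [321.2605 149.405 ] [321.2256 100.7852]
0.004 knob top c [321.2413 119.637 ] hub far edge [321.3219 288.2674] edges [321.2575 143.9933] [321.2207  95.4288]
(array([321.208 , 311.5845]), array([ 292,  271,   56,   69, 2486], dtype=int32))
(array([319.9751, 137.1322]), array([ 298,  115,   45,   46, 1604], dtype=int32))
105 [ 82 125 182]
109 [ 80 123 179]
113 [ 88 131 185]
117 [136 194 233]
121 [136 193 232]
125 [137 194 232]
129 [137 196 233]
133 [138 197 234]
137 [138 196 234]
141 [138 196 234]
145 [138 197 234]
149 [140 199 235]
153 [140 200 236]
157 [139 199 235]
161 [100 128 157]
```

```bash
python3 -m handwheel '{"xyz":[[0,0,0.014],[0,0,0.014],[0,0,0.014],[0,0,0.01],[0,0,0],[0,0,0]],"delta_rot":[[0,0,0],[0,0,0],[0,0,0],[0,0,0],[0,0,0],[0,0,0]],"jaw":[0,0,0,0,0,0]}'
python3 -m handwheel '{"xyz":[[0,0,0.002],[0,0,0.002],[0,0,0.002],[0,0,0]],"delta_rot":[[0,0,0],[0,0,0],[0,0,0],[0,0,0]],"jaw":[0,0,0,0]}'
python3 -c "from h import *;s=env.state();print(s['qpos'],psi(s),s['eef_pos'],s['moment'],s['ft_force'],R.from_quat(s['tcp_rot']).as_matrix()[:,2])"
```

```text
time: 9.83
eef_pos: [0.5364, -0.0539, 0.3726]
tcp_rot: [0.235, 0.972, 0.0, -0.0]
ft_force: [0.6, 0.5, -2.4]
opening: 0.254
gripper_force: 30.0
time: 10.17
eef_pos: [0.5364, -0.0546, 0.3668]
tcp_rot: [0.236, 0.972, -0.0, 0.0]
ft_force: [0.1, -1.0, -2.8]
opening: 0.251
gripper_force: 30.0
[ 0.5229  0.5758 -0.7199  1.7821  0.4549  0.9567  0.7085] 152.70420572858689 [ 0.5364 -0.0546  0.3668] [-0.0181 -0.1163 -0.0282] [ 0.1475 -0.9841 -2.7528] [ 0.     -0.0001 -1.    ]
```

```bash
for i in 1; do python3 -m handwheel '{"xyz":[[0,0,0.002],[0,0,0.002],[0,0,0.001],[0,0,0]],"delta_rot":[[0,0,0],[0,0,0],[0,0,0],[0,0,0]],"jaw":[0,0,0,0]}'; done
python3 -m handwheel '{"xyz":[[0,0,0.0015],[0,0,0.0015],[0,0,0]],"delta_rot":[[0,0,0],[0,0,0],[0,0,0]],"jaw":[0,0,0]}'
python3 -c "from h import *;s=env.state();print(s['qpos'],psi(s),s['eef_pos'],s['moment'],s['ft_force'],R.from_quat(s['tcp_rot']).as_matrix()[:,2])"
```

```text
time: 10.5
eef_pos: [0.5364, -0.0547, 0.3615]
tcp_rot: [0.236, 0.972, -0.0, -0.0]
ft_force: [0.5, 0.6, -2.7]
opening: 0.251
gripper_force: 30.0
time: 10.75
eef_pos: [0.5364, -0.0546, 0.3585]
tcp_rot: [0.236, 0.972, -0.0, -0.0]
ft_force: [-0.5, -0.1, -3.4]
opening: 0.254
gripper_force: 30.0
[ 0.518   0.5855 -0.7133  1.7921  0.4643  0.9395  0.7001] 152.70935076144696 [ 0.5364 -0.0546  0.3585] [-0.0298 -0.1531  0.0324] [-0.4508 -0.1154 -3.4293] [-0.0006  0.0001 -1.    ]
```

```bash
for i in 1; do python3 -m handwheel '{"xyz":[[0,0,0.001],[0,0,0.001],[0,0,0]],"delta_rot":[[0,0,0],[0,0,0],[0,0,0]],"jaw":[0,0,0]}'; python3 -m handwheel '{"xyz":[[0,0,0.001],[0,0,0.001],[0,0,0]],"delta_rot":[[0,0,0],[0,0,0],[0,0,0]],"jaw":[0,0,0]}'; done | egrep 'eef|ft'
```

```text
eef_pos: [0.5364, -0.0545, 0.3566]
ft_force: [-0.5, -0.2, -3.4]
eef_pos: [0.5364, -0.0541, 0.355]
ft_force: [-0.5, 0.9, -1.2]
```

Contact is starting at the expected corner height. I'll press a little more.

```bash
python3 -m handwheel '{"xyz":[[0,0,0.001],[0,0,0]],"delta_rot":[[0,0,0],[0,0,0]],"jaw":[0,0]}' | egrep 'eef|ft'; python3 -m handwheel '{"xyz":[[0,0,0],[0,0,0]],"delta_rot":[[0,0,0],[0,0,0]],"jaw":[0,0]}' | egrep 'eef|ft'
```

```text
eef_pos: [0.5365, -0.0541, 0.3546]
ft_force: [-2.0, 0.4, 3.9]
eef_pos: [0.5366, -0.0541, 0.3545]
ft_force: [-2.2, -0.1, 4.9]
```

```bash
python3 -m handwheel '{"xyz":[[0,0,0],[0,0,0]],"delta_rot":[[0,0,4],[0,0,0]],"jaw":[0,0]}' | egrep 'eef|ft'; python3 -m handwheel '{"xyz":[[0,0,0],[0,0,0]],"delta_rot":[[0,0,4],[0,0,0]],"jaw":[0,0]}' | egrep 'eef|ft';python3 -m handwheel '{"xyz":[[0,0,0],[0,0,0]],"delta_rot":[[0,0,4],[0,0,0]],"jaw":[0,0]}' | egrep 'eef|ft'
python3 -c "from h import *;s=env.state();print(psi(s),s['moment'],R.from_quat(s['tcp_rot']).as_matrix()[:,2])"
```

```text
eef_pos: [0.5364, -0.054, 0.3545]
ft_force: [-2.4, 0.4, 6.6]
eef_pos: [0.5364, -0.054, 0.3544]
ft_force: [-3.1, 0.7, 4.9]
eef_pos: [0.5364, -0.054, 0.3543]
ft_force: [-1.6, 1.1, 5.6]
140.69515152536624 [0.5208 0.627  0.0425] [ 0.0003  0.0003 -1.    ]
```

```bash
for k in a; do python3 -m handwheel '{"xyz":[[0,0,0],[0,0,0]],"delta_rot":[[0,0,4],[0,0,0]],"jaw":[0,0]}' | egrep 'eef|ft'; python3 -m handwheel '{"xyz":[[0,0,0],[0,0,0]],"delta_rot":[[0,0,4],[0,0,0]],"jaw":[0,0]}' | egrep 'eef|ft';python3 -m handwheel '{"xyz":[[0,0,0],[0,0,0]],"delta_rot":[[0,0,4],[0,0,0]],"jaw":[0,0]}' | egrep 'eef|ft'; python3 -m handwheel '{"xyz":[[0,0,0],[0,0,0]],"delta_rot":[[0,0,4],[0,0,0]],"jaw":[0,0]}' | egrep 'eef|ft'; done
python3 -c "from h import *;s=env.state();print(psi(s),s['moment'],R.from_quat(s['tcp_rot']).as_matrix()[:,2])"
```

```text
eef_pos: [0.5364, -0.054, 0.3543]
ft_force: [-1.9, 1.0, 5.6]
eef_pos: [0.5364, -0.054, 0.3543]
ft_force: [-2.2, 1.9, 4.7]
eef_pos: [0.5364, -0.054, 0.3542]
ft_force: [-2.4, 1.5, 4.4]
eef_pos: [0.5364, -0.054, 0.3542]
ft_force: [-2.4, 2.2, 5.3]
124.74454724865734 [0.5575 0.5548 0.0201] [ 0.0003  0.0004 -1.    ]
```

```bash
for k in a; do python3 -m handwheel '{"xyz":[[0,0,0],[0,0,0]],"delta_rot":[[0,0,4],[0,0,0]],"jaw":[0,0]}' | egrep 'eef|ft'; python3 -m handwheel '{"xyz":[[0,0,0],[0,0,0]],"delta_rot":[[0,0,4],[0,0,0]],"jaw":[0,0]}' | egrep 'eef|ft';python3 -m handwheel '{"xyz":[[0,0,0],[0,0,0]],"delta_rot":[[0,0,4],[0,0,0]],"jaw":[0,0]}' | egrep 'eef|ft'; python3 -m handwheel '{"xyz":[[0,0,0],[0,0,0]],"delta_rot":[[0,0,4],[0,0,0]],"jaw":[0,0]}' | egrep 'eef|ft'; done
python3 -c "from h import *;s=env.state();print(psi(s),s['moment'],R.from_quat(s['tcp_rot']).as_matrix()[:,2])"
```

```text
eef_pos: [0.5365, -0.054, 0.3541]
ft_force: [-0.9, 1.7, 4.3]
eef_pos: [0.5366, -0.0539, 0.3539]
ft_force: [-1.6, 3.1, 3.8]
eef_pos: [0.5367, -0.054, 0.354]
ft_force: [-1.8, 2.2, 4.3]
eef_pos: [0.5367, -0.0541, 0.3541]
ft_force: [-2.2, 3.2, 4.8]
108.8596769433458 [0.7805 0.3991 0.0064] [ 0.0011  0.0005 -1.    ]
```

```bash
for k in a; do python3 -m handwheel '{"xyz":[[0.0006,-0.0003,0],[0,0,0]],"delta_rot":[[0,0,3],[0,0,0]],"jaw":[0,0]}' | egrep 'eef|ft'; python3 -m handwheel '{"xyz":[[0,0,0],[0,0,0]],"delta_rot":[[0,0,4],[0,0,0]],"jaw":[0,0]}' | egrep 'eef|ft';python3 -m handwheel '{"xyz":[[0,0,0],[0,0,0]],"delta_rot":[[0,0,4],[0,0,0]],"jaw":[0,0]}' | egrep 'eef|ft'; python3 -m handwheel '{"xyz":[[0,0,0],[0,0,0]],"delta_rot":[[0,0,4],[0,0,0]],"jaw":[0,0]}' | egrep 'eef|ft'; done
python3 -c "from h import *;s=env.state();print(psi(s),s['moment'],R.from_quat(s['tcp_rot']).as_matrix()[:,2])"
```

```text
eef_pos: [0.5363, -0.0538, 0.3542]
ft_force: [-0.8, 1.5, 5.4]
eef_pos: [0.5363, -0.0539, 0.3542]
ft_force: [-2.4, 1.2, 7.0]
eef_pos: [0.5363, -0.0539, 0.3543]
ft_force: [-1.4, 2.4, 5.2]
eef_pos: [0.5363, -0.0538, 0.3543]
ft_force: [-1.4, 2.1, 6.2]
93.86195428040041 [0.6419 0.4368 0.021 ] [ 0.0012 -0.     -1.    ]
```

```bash
for k in a; do python3 -m handwheel '{"xyz":[[0.0003,0,0],[0,0,0]],"delta_rot":[[0,0,4],[0,0,0]],"jaw":[0,0]}' | egrep 'eef|ft'; python3 -m handwheel '{"xyz":[[0,0,0],[0,0,0]],"delta_rot":[[0,0,4],[0,0,0]],"jaw":[0,0]}' | egrep 'eef|ft';python3 -m handwheel '{"xyz":[[0,0,0],[0,0,0]],"delta_rot":[[0,0,4],[0,0,0]],"jaw":[0,0]}' | egrep 'eef|ft'; python3 -m handwheel '{"xyz":[[0,0,0],[0,0,0]],"delta_rot":[[0,0,4],[0,0,0]],"jaw":[0,0]}' | egrep 'eef|ft'; done
python3 -c "from h import *;s=env.state();print(psi(s),s['moment'],R.from_quat(s['tcp_rot']).as_matrix()[:,2],s['qpos'])"
```

```text
eef_pos: [0.5362, -0.0536, 0.3543]
ft_force: [-1.6, 1.7, 6.2]
eef_pos: [0.5362, -0.0536, 0.3543]
ft_force: [-2.0, 1.5, 6.0]
eef_pos: [0.5363, -0.0536, 0.3544]
ft_force: [-2.3, 1.1, 5.6]
eef_pos: [0.5363, -0.0536, 0.3544]
ft_force: [-1.0, 1.4, 5.8]
77.86262042848695 [0.6493 0.4499 0.0055] [ 0.0013 -0.0002 -1.    ] [ 0.2884  0.5207 -0.3449  1.805   0.2255  0.853  -0.375 ]
```

```bash
for k in a; do python3 -m handwheel '{"xyz":[[0,-0.0003,0],[0,0,0]],"delta_rot":[[0,0,4],[0,0,0]],"jaw":[0,0]}' | egrep 'eef|ft'; python3 -m handwheel '{"xyz":[[0,0,0],[0,0,0]],"delta_rot":[[0,0,4],[0,0,0]],"jaw":[0,0]}' | egrep 'eef|ft';python3 -m handwheel '{"xyz":[[0,0,0],[0,0,0]],"delta_rot":[[0,0,4],[0,0,0]],"jaw":[0,0]}' | egrep 'eef|ft'; python3 -m handwheel '{"xyz":[[0,0,0],[0,0,0]],"delta_rot":[[0,0,4],[0,0,0]],"jaw":[0,0]}' | egrep 'eef|ft'; done
python3 -c "from h import *;s=env.state();print(psi(s),s['moment'],R.from_quat(s['tcp_rot']).as_matrix()[:,2],s['qpos'],s['time'])"
```

```text
eef_pos: [0.5361, -0.0535, 0.3544]
ft_force: [-1.3, 1.7, 5.4]
eef_pos: [0.5361, -0.0535, 0.3543]
ft_force: [-1.6, 1.1, 5.6]
eef_pos: [0.5361, -0.0535, 0.3543]
ft_force: [-1.1, 2.2, 5.6]
eef_pos: [0.5362, -0.0535, 0.3544]
ft_force: [-1.9, 2.2, 5.5]
61.8708534529291 [0.7019 0.3366 0.0056] [ 0.0019 -0.0001 -1.    ] [ 0.2371  0.5123 -0.2668  1.8072  0.1741  0.8429 -0.6039] 15.4167
```

```bash
for k in a; do python3 -m handwheel '{"xyz":[[0.0004,-0.0009,0],[0,0,0]],"delta_rot":[[0,0,3],[0,0,0]],"jaw":[0,0]}' | egrep 'eef|ft'; python3 -m handwheel '{"xyz":[[0,0,0],[0,0,0]],"delta_rot":[[0,0,3],[0,0,0]],"jaw":[0,0]}' | egrep 'eef|ft';python3 -m handwheel '{"xyz":[[0,0,0],[0,0,0]],"delta_rot":[[0,0,3],[0,0,0]],"jaw":[0,0]}' | egrep 'eef|ft'; done
python3 -c "from h import *;s=env.state();print(psi(s),s['moment'],R.from_quat(s['tcp_rot']).as_matrix()[:,2],s['qpos'],s['time'])"
```

```text
eef_pos: [0.5358, -0.053, 0.3544]
ft_force: [0.1, 1.7, 5.5]
eef_pos: [0.5357, -0.053, 0.3543]
ft_force: [-1.1, 1.9, 4.5]
eef_pos: [0.5357, -0.053, 0.3543]
ft_force: [-0.3, 1.4, 4.4]
52.883402124574836 [0.5466 0.0279 0.07  ] [ 0.0024 -0.0004 -1.    ] [ 0.2071  0.508  -0.2226  1.8099  0.1456  0.8372 -0.7336] 15.9167
```

```bash
for k in a; do python3 -m handwheel '{"xyz":[[0.0005,-0.0004,0],[0,0,0]],"delta_rot":[[0,0,3],[0,0,0]],"jaw":[0,0]}' | egrep 'eef|ft'; python3 -m handwheel '{"xyz":[[0,0,0],[0,0,0]],"delta_rot":[[0,0,3],[0,0,0]],"jaw":[0,0]}' | egrep 'eef|ft';python3 -m handwheel '{"xyz":[[0,0,0],[0,0,0]],"delta_rot":[[0,0,3],[0,0,0]],"jaw":[0,0]}' | egrep 'eef|ft';python3 -m handwheel '{"xyz":[[0,0,0],[0,0,0]],"delta_rot":[[0,0,3],[0,0,0]],"jaw":[0,0]}' | egrep 'eef|ft'; done
python3 -c "from h import *;s=env.state();print(psi(s),s['moment'],R.from_quat(s['tcp_rot']).as_matrix()[:,2],s['qpos'],s['time'])"
```

```text
eef_pos: [0.5357, -0.0526, 0.3543]
ft_force: [-0.2, 1.0, 5.6]
eef_pos: [0.5357, -0.0526, 0.3542]
ft_force: [0.6, 0.9, 4.6]
eef_pos: [0.5357, -0.0525, 0.3542]
ft_force: [-0.4, 1.8, 5.9]
eef_pos: [0.5357, -0.0525, 0.3542]
ft_force: [0.4, 1.3, 5.4]
40.87687928091606 [ 0.3798 -0.1976  0.0783] [ 0.0023 -0.0006 -1.    ] [ 0.1669  0.5041 -0.1637  1.8114  0.1074  0.8322 -0.9064] 16.5833
```

```bash
for k in a; do python3 -m handwheel '{"xyz":[[0.0002,-0.0001,0],[0,0,0]],"delta_rot":[[0,0,3],[0,0,0]],"jaw":[0,0]}' | egrep 'eef|ft'; python3 -m handwheel '{"xyz":[[0,0,0],[0,0,0]],"delta_rot":[[0,0,3],[0,0,0]],"jaw":[0,0]}' | egrep 'eef|ft';python3 -m handwheel '{"xyz":[[0,0,0],[0,0,0]],"delta_rot":[[0,0,3],[0,0,0]],"jaw":[0,0]}' | egrep 'eef|ft';python3 -m handwheel '{"xyz":[[0,0,0],[0,0,0]],"delta_rot":[[0,0,3],[0,0,0]],"jaw":[0,0]}' | egrep 'eef|ft'; done
python3 -c "from h import *;s=env.state();print(psi(s),s['moment'],R.from_quat(s['tcp_rot']).as_matrix()[:,2],s['qpos'],s['time'])"
```

```text
eef_pos: [0.5357, -0.0523, 0.3541]
ft_force: [0.6, 2.1, 5.1]
eef_pos: [0.5357, -0.0523, 0.354]
ft_force: [1.3, 0.8, 3.9]
eef_pos: [0.5357, -0.0525, 0.3534]
ft_force: [2.8, 0.8, -0.7]
eef_pos: [0.5358, -0.0525, 0.3533]
ft_force: [3.4, 0.8, -3.2]
28.85808430352133 [ 0.0687 -1.2384  0.1002] [ 0.0021 -0.0007 -1.    ] [ 0.1271  0.5028 -0.1045  1.8133  0.0693  0.8268 -1.0785] 17.25
```

```bash
python3 -m handwheel '{"xyz":[[0.0007,0.0004,0],[0,0,0]],"delta_rot":[[0,0,0],[0,0,0]],"jaw":[0,0]}' | egrep 'eef|ft'; python3 -m handwheel '{"xyz":[[0,0,0.001],[0,0,0.001],[0,0,0]],"delta_rot":[[0,0,0],[0,0,0],[0,0,0]],"jaw":[0,0,0]}' | egrep 'eef|ft'
python3 -c "from h import *;s=env.state();print(psi(s),s['moment'])"
```

```text
eef_pos: [0.5363, -0.0525, 0.3533]
ft_force: [3.0, 0.1, -4.1]
eef_pos: [0.5362, -0.0525, 0.3518]
ft_force: [3.6, -0.4, -2.4]
28.74143795756185 [-0.1407 -1.2666  0.0418]
```

```bash
python3 -m handwheel '{"xyz":[[0.0009,0.0005,0.001],[0,0,0.001],[0,0,0]],"delta_rot":[[0,0,0],[0,0,0],[0,0,0]],"jaw":[0,0,0]}' | egrep 'eef|ft'; python3 -m handwheel '{"xyz":[[0,0,0.001],[0,0,0.001],[0,0,0]],"delta_rot":[[0,0,0],[0,0,0],[0,0,0]],"jaw":[0,0,0]}' | egrep 'eef|ft'
python3 -c "from h import *;s=env.state();print(psi(s),s['moment'],R.from_quat(s['tcp_rot']).as_matrix()[:,2])"
```

```text
eef_pos: [0.5369, -0.0524, 0.3496]
ft_force: [2.8, -0.9, -2.1]
eef_pos: [0.5369, -0.0523, 0.3476]
ft_force: [3.6, -1.4, -2.3]
28.70611346252775 [-0.3605 -1.022   0.0372] [-0.0001 -0.0003 -1.    ]
```

```bash
python3 -m handwheel '{"xyz":[[0.0004,0.0006,0.0015],[0,0,0.0015],[0,0,0]],"delta_rot":[[0,0,0],[0,0,0],[0,0,0]],"jaw":[0,0,0]}' | egrep 'eef|ft'; python3 -m handwheel '{"xyz":[[0,0,0.0015],[0,0,0.0015],[0,0,0]],"delta_rot":[[0,0,0],[0,0,0],[0,0,0]],"jaw":[0,0,0]}' | egrep 'eef|ft'
python3 -m handwheel '{"xyz":[[0,0,0.0015],[0,0,0.0015],[0,0,0]],"delta_rot":[[0,0,0],[0,0,0],[0,0,0]],"jaw":[0,0,0]}' | egrep 'eef|ft'
python3 -c "from h import *;s=env.state();print(psi(s),s['moment'],R.from_quat(s['tcp_rot']).as_matrix()[:,2])"
```

```text
eef_pos: [0.5374, -0.0525, 0.3443]
ft_force: [2.6, 0.2, -2.2]
eef_pos: [0.5374, -0.0525, 0.3413]
ft_force: [2.3, -0.6, -2.9]
eef_pos: [0.5375, -0.0524, 0.3384]
ft_force: [2.7, -0.2, -3.5]
28.71174425452833 [-0.2672 -0.7901 -0.0119] [-0.0008  0.0001 -1.    ]
```

```bash
python3 -m handwheel '{"xyz":[[0.0004,0.0002,0.001],[0,0,0.001],[0,0,0]],"delta_rot":[[0,0,0],[0,0,0],[0,0,0]],"jaw":[0,0,0]}' | egrep 'eef|ft'; python3 -m handwheel '{"xyz":[[0,0,0.001],[0,0,0]],"delta_rot":[[0,0,0],[0,0,0]],"jaw":[0,0]}' | egrep 'eef|ft'
python3 -m handwheel '{"xyz":[[0,0,0.0007],[0,0,0]],"delta_rot":[[0,0,0],[0,0,0]],"jaw":[0,0]}' | egrep 'eef|ft';python3 -m handwheel '{"xyz":[[0,0,0.0007],[0,0,0]],"delta_rot":[[0,0,0],[0,0,0]],"jaw":[0,0]}' | egrep 'eef|ft'
python3 -c "from h import *;s=env.state();print(psi(s),s['moment'],s['time'])"
```

```text
eef_pos: [0.5378, -0.0524, 0.3364]
ft_force: [1.5, -0.4, -2.9]
eef_pos: [0.5378, -0.0524, 0.3355]
ft_force: [0.9, -0.0, -2.5]
eef_pos: [0.5378, -0.0524, 0.3348]
ft_force: [1.5, 0.5, -2.7]
eef_pos: [0.5379, -0.0524, 0.3346]
ft_force: [-0.5, 0.8, 0.4]
28.70606876844047 [-0.1481 -0.1608  0.0377] 19.6667
```

Home: it bottomed at TCP z 0.3346, against 0.3347 expected, with light force. Now I'll wind clockwise.

```bash
python3 -m handwheel '{"xyz":[[0,0,0],[0,0,0],[0,0,0],[0,0,0]],"delta_rot":[[0,0,4],[0,0,4],[0,0,4],[0,0,0]],"jaw":[0,0,0,0]}' | egrep 'eef|ft'
python3 -c "from h import *;s=env.state();print(psi(s),s['moment'],s['qpos'])"; python3 -m handwheel '{"xyz":[[0,0,0],[0,0,0],[0,0,0],[0,0,0]],"delta_rot":[[0,0,4],[0,0,4],[0,0,4],[0,0,0]],"jaw":[0,0,0,0]}' | egrep 'eef|ft'
python3 -c "from h import *;s=env.state();print(psi(s),s['moment'],s['qpos'],s['time'])"
```

```text
eef_pos: [0.5381, -0.0526, 0.3346]
ft_force: [0.6, -1.1, -0.6]
16.66702565914316 [-0.356  -0.319   0.0528] [ 0.084   0.5288 -0.0409  1.8286  0.0303  0.7844 -1.2526]
eef_pos: [0.5381, -0.0528, 0.3346]
ft_force: [0.8, -0.5, -0.4]
4.7414517255427295 [-0.4547 -0.292   0.1066] [ 0.0444  0.5286  0.0191  1.8298 -0.0122  0.7829 -1.4185] 20.3333
```

```bash
python3 -m handwheel '{"xyz":[[0,0,0],[0,0,0],[0,0,0],[0,0,0],[0,0,0]],"delta_rot":[[0,0,4],[0,0,4],[0,0,4],[0,0,4],[0,0,0]],"jaw":[0,0,0,0,0]}' | egrep 'eef|ft'
python3 -c "from h import *;s=env.state();print(psi(s),s['moment'])"; python3 -m handwheel '{"xyz":[[0,0,0],[0,0,0],[0,0,0],[0,0,0],[0,0,0]],"delta_rot":[[0,0,4],[0,0,4],[0,0,4],[0,0,4],[0,0,0]],"jaw":[0,0,0,0,0]}' | egrep 'eef|ft'
python3 -c "from h import *;s=env.state();print(psi(s),s['moment'],s['qpos'],s['time'])"
```

```text
eef_pos: [0.5381, -0.0531, 0.3346]
ft_force: [1.1, -1.7, 1.0]
-11.216755729758761 [-0.673  -0.2035  0.0678]
eef_pos: [0.538, -0.0532, 0.3346]
ft_force: [0.4, -3.2, 1.2]
-27.186373848713707 [-0.8905 -0.0642  0.094 ] [-0.0616  0.5337  0.18    1.8333 -0.1269  0.7856 -1.8615] 21.1667
```

```bash
python3 -m handwheel '{"xyz":[[0.0003,0.0007,0],[0,0,0],[0,0,0],[0,0,0],[0,0,0]],"delta_rot":[[0,0,4],[0,0,4],[0,0,3],[0,0,3],[0,0,0]],"jaw":[0,0,0,0,0]}' | egrep 'eef|ft'
python3 -c "from h import *;s=env.state();print(psi(s),s['moment'])"; python3 -m handwheel '{"xyz":[[0,0,0],[0,0,0],[0,0,0]],"delta_rot":[[0,0,2],[0,0,2],[0,0,0]],"jaw":[0,0,0]}' | egrep 'eef|ft'
python3 -c "from h import *;s=env.state();print(psi(s),s['moment'])"; python3 -m handwheel '{"xyz":[[0,0,0],[0,0,0],[0,0,0]],"delta_rot":[[0,0,2],[0,0,2],[0,0,0]],"jaw":[0,0,0]}' | egrep 'eef|ft'
python3 -c "from h import *;s=env.state();print(psi(s),s['moment'],s['qpos'],s['time'])"
```

```text
eef_pos: [0.5378, -0.0537, 0.3345]
ft_force: [0.1, -3.3, 1.5]
-41.12219774117736 [-0.8007  0.0494  0.0945]
eef_pos: [0.5378, -0.0537, 0.3345]
ft_force: [-1.3, -4.2, 2.8]
-45.11618474286686 [-0.9317  0.17    0.1273]
eef_pos: [0.5378, -0.0537, 0.3345]
ft_force: [-1.1, -2.9, 3.5]
-49.14346503004852 [-0.9421  0.2463  0.1335] [-0.1325  0.5424  0.2902  1.8359 -0.2076  0.7934 -2.1638] 22.0833
```

```bash
python3 -m handwheel '{"xyz":[[0.0003,0.0007,0],[0,0,0],[0,0,0]],"delta_rot":[[0,0,2],[0,0,2],[0,0,0]],"jaw":[0,0,0]}' | egrep 'ft'
python3 -c "from h import *;s=env.state();print(psi(s),s['moment'])"; python3 -m handwheel '{"xyz":[[0,0,0],[0,0,0],[0,0,0]],"delta_rot":[[0,0,2],[0,0,2],[0,0,0]],"jaw":[0,0,0]}' | egrep 'ft'
python3 -c "from h import *;s=env.state();print(psi(s),s['moment'])"; python3 -m handwheel '{"xyz":[[0,0,0],[0,0,0],[0,0,0]],"delta_rot":[[0,0,2],[0,0,2],[0,0,0]],"jaw":[0,0,0]}' | egrep 'eef|ft'
python3 -c "from h import *;s=env.state();print(psi(s),s['moment'],s['qpos'],s['time'])"
```

```text
ft_force: [-0.7, -2.4, 2.1]
-53.14050285384226 [-0.7504  0.2405  0.0991]
ft_force: [-1.0, -3.6, 3.2]
-57.08981566910148 [-0.8622  0.1631  0.3548]
eef_pos: [0.5379, -0.0545, 0.3347]
ft_force: [0.1, -3.8, 3.5]
-61.13306957841996 [-1.1739  0.0347  0.3513] [-0.1706  0.5489  0.3513  1.8372 -0.2516  0.7979 -2.328 ] 22.8333
```

The moment jumped to 0.355 N·m and stayed there, so the spindle is against the end stop and the grip is slipping gently. Releasing and retreating.

```bash
python3 -m handwheel '{"xyz":[[0,0,0],[0,0,0],[0,0,0],[0,0,0],[0,0,0],[0,0,0],[0,0,0],[0,0,0]],"delta_rot":[[0,0,-1],[0,0,-0.5],[0,0,0],[0,0,0],[0,0,0],[0,0,0],[0,0,0],[0,0,0]],"jaw":[0,0,60,60,60,60,60,60]}'
python3 -m handwheel '{"xyz":[[0,0,-0.01],[0,0,-0.02],[0,0,-0.03],[0,0,-0.03],[0,0,-0.02],[0,0,0],[0,0,0]],"delta_rot":[[0,0,0],[0,0,0],[0,0,0],[0,0,0],[0,0,0],[0,0,0],[0,0,0]],"jaw":[60,60,60,60,60,60,60]}'
python3 - <<'E'
from h import *
s=env.state();im=env.read_camera("wrist");cv2.imwrite("pics/w5.png",im[:,:,::-1]);print(psi(s),s["eef_pos"],s["qpos"])
K,C=wcam(s)
I=im[:,:,::-1].astype(int);k=(I[...,2]>200)&(I[...,1]>150)&(I[...,0]<170)&(I[...,0]>80)
b=blob(k,(320,170));print(b[:2],wz(s,b[0],.062+.112))
E
```

```text
time: 23.5
eef_pos: [0.5376, -0.0534, 0.3342]
tcp_rot: [0.867, -0.498, -0.0, -0.0]
ft_force: [-0.5, -0.8, -0.0]
opening: 0.594
gripper_force: 0.0
time: 24.08
eef_pos: [0.5376, -0.054, 0.446]
tcp_rot: [0.867, -0.498, 0.001, -0.001]
ft_force: [-0.6, 0.3, 0.2]
opening: 0.601
gripper_force: 0.0
-59.791101877548186 [ 0.5376 -0.054   0.446 ] [-0.2053  0.4215  0.3924  1.6916 -0.181   1.061  -2.37  ]
(array([304.6318, 140.9184]), array([293, 130,  25,  24, 478], dtype=int32)) [ 0.5829 -0.1103  0.174 ]
```

View pics/w5.png

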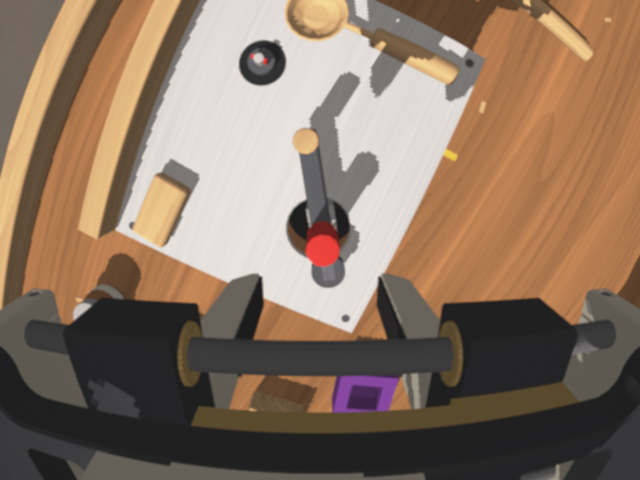

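The picture shows the crank standing upright in the well, hub at (322,250) and knob at (305,141), with the gripper clear. The spoon and blank are undisturbed. Handing in.

```bash
python3 -c "from plant import env;print(env.sign_off())"
```

```text
the job is handed in; nothing more can be done
None
```

The crank is seated fully home on the spindle, wound clockwise to the end stop, released and left standing in the well, and I handed the job in at about 24 s. The end stop is judged from the winding torque jumping from about 0.1 to 0.35 N·m and holding; I did not measure the bit height.

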